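# Snap the battery pack into its charging cradle

## Robot

A 6-joint arm with a two-finger parallel gripper is mounted at the origin on the work surface. World frame = base frame: x ahead of the robot, y to its left, z up, the work surface at z = 0. Lengths are in m, angles in rad, forces in N, time in s.
With the tool pointing down it reaches from about 0.375 to 0.975 m from the base axis. Payload 3.8 kg.
Tool frame: the origin (TCP) lies at the very end of the fingers, on their centre line; the grasp point (between the pads) lies 19 mm behind it; z points along the fingers, y is the line along which they close (so a half turn about z gives the same grasp; the last joint's range is limited). The gripper opens to 85 mm and grips with 20 to 120 N. Pads are 22 mm wide; open, the fingers measure 114 mm over their backs; the gripper's body (76 mm by 85 mm) begins 54 mm behind the grasp point. The pads swing forward as they close: fully open they stand 13 mm farther back than shut.
Start: joints at [1.122, 0.264, 1.604, -0, 1.274, -0.037], TCP at [0.27, 0.619, 0.231] pointing down, gripper open.
Joint ranges: [-2.63, 2.63], [-0.94, 2.18], [0.31, 2.57], [-1.31, 4.45], [0, 2.66], [-2.55, 2.55]. Speed limits (rad/s): [2.57, 2.57, 3.14, 3.14, 3.14, 3.14].

## Interface

Orientations are given as a rotation vector (axis times angle).
In Python, from workcell import * gives the robot as it stands.
- The arm moves only by the shell command python3 -m crank 'ROWS' [OPENING] [FORCE]. ROWS is JSON, a list that holds one entry, the list of rows, each a list of 6 numbers: the shift along the tool's x, y, z in cm, then the turn, a rotation vector about the tool's x, y, z in rad. In form: [[[dx, dy, dz, ax, ay, az], ...]]. A call has 1 to 8 rows; each row shifts and turns the commanded pose from where the row before left it, along the tool's axes as they then stand; what a row does not reach is not made up. A row lasts 1/12 s, in which the tool goes at most 41.7 mm and 7.16 degrees, less where a joint would pass 70% of its speed; a pose out of reach is approached as far as the arm can. A call with a gripper value outside its range is refused whole. OPENING is the finger opening in cm, from 0 to 8.54, set as the call begins (- or left out, the last holds). The fingers move at their own pace and stop on an object; FORCE is the grip in N (left out, the last holds). Time passes only in rows, so rows that do not move let the fingers close. It gives the time, the measured TCP pose, the force, the opening and the grip force at its end, in the units of the state.
- read_state(): the state, without advancing time (a new reading comes with each control period).
- read_camera(name): name is "side" or "top"; returns the picture (420x560x3 uint8, blue, green, red); there is no depth.
- camera_model(name): a dict with "camera_matrix" (3x3 intrinsics, pixels), "k1" (the pictures are not rectified: a ray, as slopes to the right and down, at radius r is drawn at 1 + k1 r^2 times it, then the intrinsics apply), "R" (3x3) and "t" (3): a world point X has camera coordinates R X + t. Camera axes: x right, y down, z forward; pixel columns grow to the right and rows downward; lengths in m; the calibration is good to about 2 mm. A picture is of the moment at which its call begins. camera_model takes no time and is no camera call.
- finish_job(): hands the job in; it is judged then, once.
The state is a dict: "time": time; "q": joint angles; "joint_vel": joint speeds; "joint_torque": joint torques, N m; "tool_pos": TCP position; "tcp_rot": TCP orientation; "wrist_force": force on the tool from outside, world axes, zero at the start; "torque": the same for the moment, N m; "width": opening from 0.0 (shut) to 1.0 (fully open); "grip_force": force on a finger pad.
Only numpy, scipy, OpenCV 4.12 (cv2) and the standard library are available. Lean on these libraries where they do the work, as an engineer would, in place of code of your own. Each camera call takes 0.05 s, during which the arm holds its last target. There are 200 camera calls.

## Task

Put the loose grey-and-blue battery pack into the teal charging cradle: hook the black tongue on its grey nose end under the cradle's black lip with the pack tilted nose-down, then swing the blue tail down and press until the orange spring catch snaps over it, so the pack lies fully home and flat. Let go of it, and leave the pen stand, note pad and 3D pen where they are.

Things in the scene. Friction and masses are not known exactly. Their poses are not given: they have to be found in the camera images.
- pack_mid (a point): Centre of the loose battery pack, half-way up its body (17 mm above its underside). Body 90 long (x) x 44 wide (y) x 34 mm tall, 0.2 kg, grey with a blue tail end; starts flat on the table. x points from nose to tail, z up. On the tail (+x) end a black ledge sticks out 6 mm, 24 mm wide, from 4 to 12 mm above the underside.
- pack_nose (a point): Tip of the pack's black nose tongue, mid-thickness: 59 mm towards the nose from pack_mid and 10 mm lower. The tongue sticks out 14 mm from the body, 30 mm wide, 6 mm thick, its underside 4 mm above the pack's underside.
- cradle: Teal charging cradle fixed to the table, 176 (x) x 92 (y) mm; origin under its centre, on the table; x runs from the black lip (-x) to the orange catch (+x). The flat top of its plate, 14 mm above the table, is the floor the pack rests on; long sides open for fingers. At the tail end two cheeks 20 mm high above the floor, x = 49 to 81 mm, 29 mm apart, flank the ledge and the catch.
- lip (a point): Lower inner edge of the cradle's black lip, at mid-width: x = -50 mm from the cradle's origin, 12 mm above the cradle floor. The lip reaches back to the back wall, its top is 18 mm above the floor. The tongue's slot lies below it: 35 mm wide, 12 mm high, closed by a back wall at x = -60.5 mm. Axes as the cradle.
- seat (a point): Where pack_mid lies when the pack is fully home: 31 mm above the cradle's underside, over its middle, same axes as the cradle. The seated pack has about 1.5 mm of play either way along x and 2.5 mm sideways.
- catch (a joint): Orange spring catch at the tail end: 0 = closed, up to 0.007 m pushed back along cradle +x. 20 mm wide; front ramp 65 degrees steep from 15.5 to 30 mm above the floor, leaning back to +x. The ledge coming down pushes it back (4 N preload, 1 N/mm), then it snaps over the ledge; takes roughly 8 to 15 N down on the pack's tail.
- catch_tip (a point): Lower front edge of the orange catch, mid-width; closed: x = 46.5 mm from the cradle's origin, 12.5 mm above the cradle floor; moves with the catch.
- stand_mid (a point): Black rubber pen stand, an open cylinder 52 mm in diameter and 52 mm tall; point at its centre, half-way up. Leave alone.
- notes: Yellow pad of sticky notes, 76 x 76 x 14 mm; origin under its centre. Leave alone.
- pen: Grey 3D pen lying flat, 150 x 22 x 22 mm along its x axis, steel tip at -x; origin at its underside below the middle of the handle. Leave alone.
There are look-alikes about, which are no part of the job. Several things look just like the cradle: the one meant starts farthest from the robot's base. Several things look just like the part that bears pack_mid: the one meant starts nearest to the robot's base.

How it is judged:
On the way:
1. the tongue is hooked at least 4 mm under the lip while the pack is still tilted nose-down (more than 0.07 rad) (x of pack_nose in the frame of cradle below -0.054 m and z of pack_nose in the frame of cradle below 0.026 m and angle between pack_mid's own z axis and vertical above 0.07 rad and y of pack_nose in the frame of cradle between -0.012 and 0.012 m), for 0.05 s.
At the end, for the whole second after the job is handed in: The pack lies in the cradle, its centre within 4 mm along, 5 mm across and 3 mm in height of the seat, flat within 0.04 rad, tongue under the lip by at least 4 mm, the catch sprung back closed (within 1.5 mm), at rest and released (x of pack_mid in the frame of cradle between -0.004 and 0.004 m and y of pack_mid in the frame of cradle between -0.005 and 0.005 m and z of pack_mid in the frame of cradle between 0.028 and 0.0335 m and x of pack_nose in the frame of cradle below -0.054 m and angle between pack_mid's own z axis and vertical below 0.04 rad and value of joint catch below 0.0015 m and linear speed of pack below 0.02 m/s); the robot touches nothing.
It fails at once if the pen stand, note pad or 3D pen is pushed more than 15 mm (distance of any of stand_mid, notes, pen from where it was at the start of the episode above 0.015 m).
It also fails if it takes over 48 s, if anything falls off the work surface, if the arm or the gripper's body presses on something with over 40 N, if the wrist force passes 120 N, or if a joint passes its speed limit or range.

## Working session

There is one attempt and no reset: what is moved stays moved. The work goes in short steps, Python scripts to look and compute and a shell command to move; the robot and the scene stay as the last step left them, time stands still between calls to the robot, and variables do not carry over. Pictures are saved under pics/ and viewed, at most 11 in all, crops included, and the job is handed in when it is done.

```bash
mkdir -p pics; ls; python3 - <<'E'
from workcell import *
import cv2
for n in("top","side"):
    cv2.imwrite(f"pics/{n}0.png",read_camera(n)); print(n,camera_model(n))
print(read_state())
E
```

```text
pics
top {'camera_matrix': array([[391.98163649,   0.        , 274.03965601],
       [  0.        , 391.98163649, 212.71765799],
       [  0.        ,   0.        ,   1.        ]]), 'k1': 0.038353243259179624, 'R': array([[-0.02503254, -0.99947713, -0.02046555],
       [-0.99252865,  0.02729354, -0.11891991],
       [ 0.1194163 ,  0.01733577, -0.99269291]]), 't': array([0.02706205, 0.49850041, 1.02773597])}
side {'camera_matrix': array([[497.64575243,   0.        , 282.11858666],
       [  0.        , 497.64575243, 207.35145335],
       [  0.        ,   0.        ,   1.        ]]), 'k1': -0.11083295162777541, 'R': array([[ 0.99505044, -0.09916553,  0.00638896],
       [-0.05949482, -0.64601448, -0.76100306],
       [ 0.07959263,  0.75685632, -0.64871683]]), 't': array([-0.50891277,  0.07243034,  1.37107888])}
{'time': 0.1, 'q': array([ 1.12209597e+00,  2.64698173e-01,  1.60527092e+00, -1.73446288e-05,
        1.27368191e+00, -3.69009065e-02]), 'joint_vel': array([-0.00083222, -0.00132974, -0.00466382, -0.000878  , -0.00012006,
        0.00106389]), 'joint_torque': array([ 7.59827217e-04, -5.16705143e+01, -3.68592095e+01, -6.48131686e-05,
        6.35492761e-03, -4.27166765e-05]), 'tool_pos': array([0.26989131, 0.61796356, 0.23005471]), 'tcp_rot': array([-0.64218617, -3.07476559,  0.00314419]), 'wrist_force': array([-0.06202768,  0.08359332, -0.22793964]), 'torque': array([ 0.03378037, -0.03650155, -0.00228869]), 'grip_force': 0.0, 'width': 0.9988893827263248}
```

View pics/top0.png

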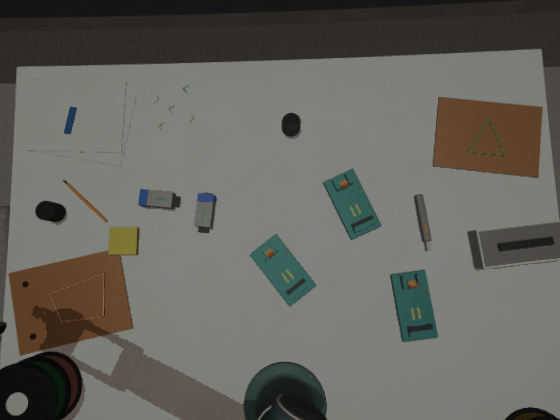

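View pics/side0.png

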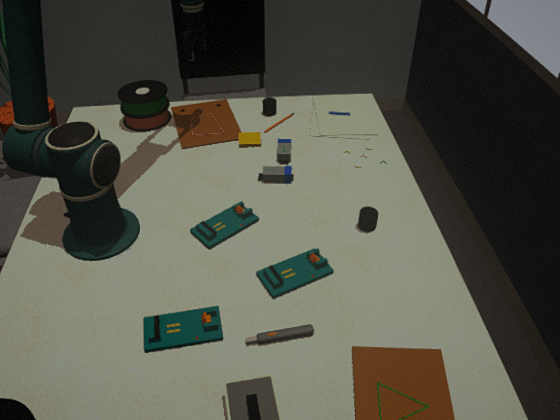

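The top view shows the packs at about (160,199) and (205,212), and the cradles at (352,204), (283,270) and (414,305). The stand is at (291,125), the notes at (123,241) and the pen at (423,222). Next I'll enlarge the candidates.

```bash
cat > h.py <<'E'
from workcell import *
import cv2, numpy as np
from scipy.spatial.transform import Rotation as Ro
from scipy.optimize import least_squares
def proj(n,X):
    m=camera_model(n);X=np.atleast_2d(X);c=X@np.array(m["R"]).T+m["t"];s=c[:,:2]/c[:,2:]
    s=s*(1+m["k1"]*(s**2).sum(1,keepdims=True));K=m["camera_matrix"]
    return s*[K[0,0],K[1,1]]+[K[0,2],K[1,2]]
def onz(n,uv,z):
    return least_squares(lambda p:proj(n,[p[0],p[1],z])[0]-uv,[.5,0.]).x
def crop(img,u,v,w,h,k):
    return cv2.resize(img[v:v+h,u:u+w],None,fx=k,fy=k,interpolation=cv2.INTER_CUBIC)
E
python3 - <<'E'
from h import *
for uv,z in [((160,199),.034),((205,212),.034),((352,204),.014),((283,270),.014),((414,305),.014),((291,125),.03),((123,241),.014),((423,222),.01)]:
    p=onz("top",uv,z);print(uv,p.round(3),np.hypot(*p).round(3))
t=cv2.imread("pics/top0.png");s=cv2.imread("pics/side0.png")
a=np.hstack([crop(t,180,180,50,60,6),crop(t,315,160,75,90,4)]) if 0 else None
A=np.hstack([crop(t,180,180,50,60,5),crop(t,318,162,70,60+20,5)[:300]]) if 0 else None
def pad(i,w,h):
    return cv2.copyMakeBorder(i,0,h-i.shape[0],0,w-i.shape[1],cv2.BORDER_CONSTANT)
P=np.vstack([np.hstack([crop(t,180,182,60,60,5),crop(t,317,160,100,60,5)[:, :500]]),np.hstack([crop(s,250,130,60,60,5),crop(s,250,242,100,60,5)])])
g=np.clip(P*1.6,0,255).astype(np.uint8)
cv2.imwrite("pics/c1.png",g)
E
```

```text
(160, 199) [0.544 0.322] 0.632
(205, 212) [0.506 0.2  ] 0.544
(352, 204) [ 0.519 -0.199] 0.556
(283, 270) [ 0.345 -0.006] 0.345
(414, 305) [ 0.247 -0.347] 0.426
(291, 125) [ 0.742 -0.039] 0.743
(123, 241) [0.435 0.427] 0.61
(423, 222) [ 0.465 -0.388] 0.606
```

View pics/c1.png

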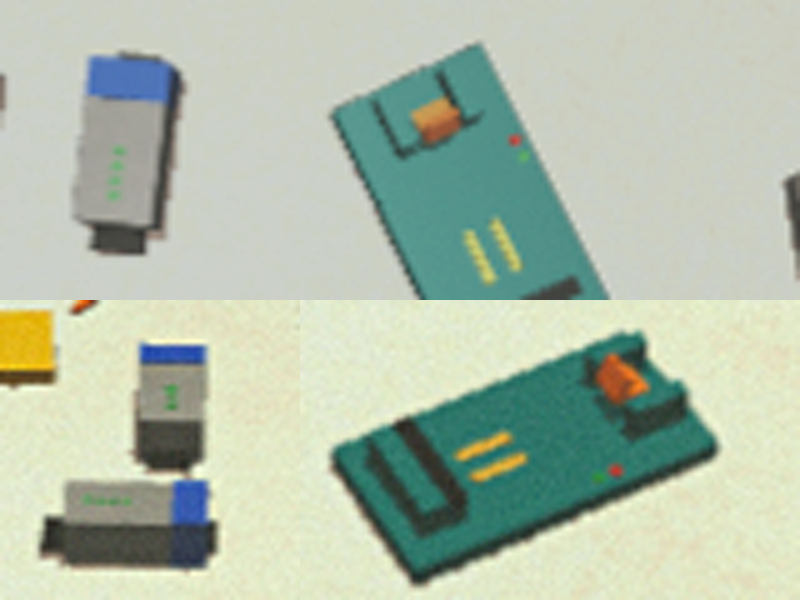

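The target pack is the one at (205,212) in the top view, nose towards the robot, and at (278,175) in the side view. The target cradle has its catch at top-left, (344,183), and its lip at lower right. Next: fit both poses.

```bash
cat > fit.py <<'E'
from h import *
def T(p,P): # p = x,y,yaw
    c,s=np.cos(p[2]),np.sin(p[2]);P=np.atleast_2d(np.array(P,float))
    return np.c_[p[0]+c*P[:,0]-s*P[:,1],p[1]+s*P[:,0]+c*P[:,1],P[:,2]]
def fit(obs,p0):
    f=lambda p:np.concatenate([(proj(n,T(p,X))[0]-uv) for n,X,uv in obs])
    r=least_squares(f,p0,loss='soft_l1');return r.x,f(r.x).reshape(-1,2)
def box(x0,x1,y0,y1,z0,z1):
    return [(x,y,z) for z in(z0,z1) for x,y in((x0,y0),(x1,y0),(x1,y1),(x0,y1))]
def wire(img,n,p,b,k,off,col):
    q=((proj(n,T(p,b))+.5-off)*k-.5).round().astype(int)
    for i in range(4):
        for a,c in((i,(i+1)%4),(i+4,(i+1)%4+4),(i,i+4)): cv2.line(img,tuple(map(int,q[a])),tuple(map(int,q[c])),col,1)
E
cat > f1.py <<'E'
from fit import *
c=lambda a,b,ox,oy:np.array([(a+.5)/5-.5+ox,(b+.5)/5-.5+oy])
t=cv2.imread("pics/top0.png");s=cv2.imread("pics/side0.png")
pk=[("top",(.045,.022,.034),c(90,56,180,182)),("top",(.045,-.022,.034),c(170,63,180,182)),("top",(-.045,-.022,.034),c(155,225,180,182)),("top",(-.045,.022,.034),c(75,217,180,182)),
("side",(-.045,.022,.034),c(66,182,250,130)),("side",(.045,.022,.034),c(207,181,250,130)),("side",(.045,-.022,.034),c(207,224,250,130)),("side",(-.045,-.022,.034),c(66,222,250,130))]
pk=[(n,X,uv-([0,60] if n=="side" else 0)) for n,X,uv in pk]
P,r=fit(pk,[.506,.2,0]);print("pack",P.round(4),"\n",r.round(1))
Pt,_=fit(pk[:4],P);Ps,_=fit(pk[4:],P);print(Pt.round(4),Ps.round(4))
cr=[("top",(.088,.046,.014),c(32,108,317,160)),("top",(.088,-.046,.014),c(181,43,317,160)),
("side",(-.088,.046,.014),c(32,152,250,242)),("side",(.088,-.046,.014),c(416,145,250,242)),("side",(-.088,-.046,.014),c(116,272,250,242))]
# teal mask corners in top
hsv=cv2.cvtColor(t,cv2.COLOR_BGR2HSV);m=cv2.inRange(hsv,(75,90,30),(105,255,255))[150:250,310:395]
m=cv2.morphologyEx(m,cv2.MORPH_CLOSE,np.ones((15,15)))
ct=max(cv2.findContours(m,0,1)[0],key=cv2.contourArea);b=cv2.boxPoints(cv2.minAreaRect(ct))+[310,150];print(b.round(1))
C,r=fit(cr,[.519,-.2,.5]);print("cradle",C.round(4),"\n",r.round(1))
Ct,_=fit([("top",X,min(b,key=lambda q:np.hypot(*(q-proj("top",T(C,X))[0])))) for X in box(-.088,.088,-.046,.046,0.007,0.007)[:4]],C);print("cradle top-only",Ct.round(4))
def bright(i): return np.clip(i*1.6,0,255).astype(np.uint8)
A=[]
for img,n,off,p,bs in((t,"top",(180,180),P,0),(t,"top",(317,160),C,1),(s,"side",(240,150),P,0),(s,"side",(255,242),C,1)):
    w,h=((60,60) if bs==0 else (85,60));k=5
    if n=="top":h=55 if bs==0 else 84;
    o=bright(crop(img,off[0],off[1],w,84 if n=="top" else 60,4.) )
    for b in ([box(-.045,.045,-.022,.022,0,.034),box(-.059,-.045,-.015,.015,.004,.010)] if bs==0 else [box(-.088,.088,-.046,.046,0,.014),box(.049,.081,.0145,.0146,.014,.034),box(.049,.081,-.0146,-.0145,.014,.034),box(-.0605,-.05,-.0175,.0175,.026,.032)]): wire(o,n,p,b,4,np.array(off),(0,0,255))
    A.append(o)
cv2.imwrite("pics/c2.png",np.vstack([np.hstack(A[:2]),np.hstack(A[2:])]))
E
python3 f1.py
```

```text
pack [ 0.5137  0.2039 -0.1017] 
 [[-0.5 -0.7]
 [-0.4 -0.9]
 [-0.6 -0.3]
 [-0.9  0.1]
 [-0.7 59.9]
 [-0.2 60.2]
 [-0.  60. ]
 [-1.1 60.2]]
[ 0.5123  0.2023 -0.0999] [ 0.5493  0.5767 -0.0957]
[[322.8 182.6]
 [352.  168. ]
 [380.4 224.8]
 [351.2 239.4]]
cradle [ 0.5223 -0.2003  0.4153] 
 [[-0.1  0.2]
 [ 0.2 -1. ]
 [-1.1 -0.3]
 [ 0.7 -0.6]
 [-0.3  0.6]]
cradle top-only [ 0.5217 -0.1992  0.4191]
```

View pics/c2.png

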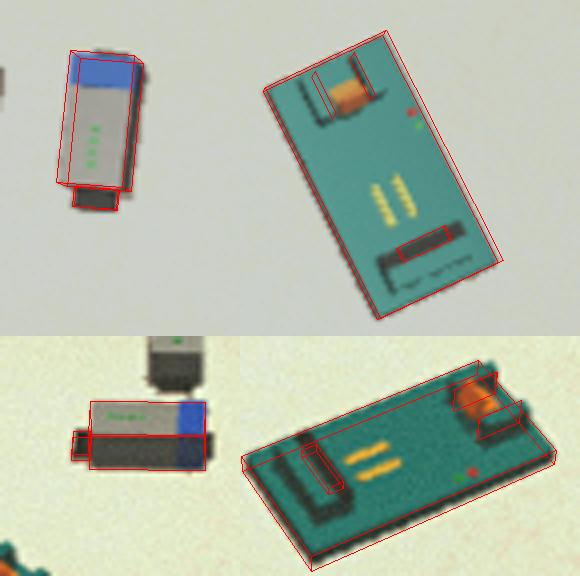

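```bash
sed -i 's/^pk=\[(n,X,uv-.*$//' f1.py; python3 f1.py | grep -A9 pack | head -10; cat > to.py <<'E'
# usage: to.py frame(x y yaw) local x y z tilt : rows needed from the measured pose
from fit import *; import sys
x,y,yaw,lx,ly,z,th=map(float,sys.argv[1:8])
st=read_state();p=st["tool_pos"];R=Ro.from_rotvec(st["tcp_rot"])
G=Ro.from_euler('z',yaw)*Ro.from_euler('y',-th)*Ro.from_euler('x',np.pi)
g=T([x,y,yaw],[[lx,ly,z]])[0]
d=R.inv().apply(g-p)*100;r=(R.inv()*G).as_rotvec()
print("shift cm",d.round(2),"turn",r.round(3),"n",round(np.linalg.norm(d)/4.17,1),round(np.linalg.norm(r)/.125,1),"pos",p.round(4),"q",st["q"].round(2))
E
python3 - <<'E'
from h import *
print(onz("top",(180,201),.007))
E
python3 to.py .513 .2035 -.1 .01 0 .15 0
```

```text
pack [ 0.5135  0.2027 -0.0995] 
 [[-0.1 -0.7]
 [ 0.  -0.9]
 [-0.1 -0.3]
 [-0.4  0.1]
 [-0.7  0.1]
 [-0.2  0.4]
 [-0.   0.2]
 [-1.1  0.5]]
[ 0.5123  0.2023 -0.0999] [ 0.5153  0.2043 -0.0952]
[0.54172508 0.27447585]
shift cm [-39.82 -27.93   8.06] turn [-1.00e-03  3.00e-03  2.83e+00] n 11.8 22.6 pos [0.2699 0.618  0.2301] q [ 1.12  0.26  1.61 -0.    1.27 -0.04]
```

```bash
python3 -m crank '[[[-2.85,-2,0.57,0,0,0],[-2.85,-2,0.57,0,0,0],[-2.85,-2,0.57,0,0,0],[-2.85,-2,0.57,0,0,0],[-2.85,-2,0.57,0,0,0],[-2.85,-2,0.57,0,0,0],[-2.85,-2,0.57,0,0,0]]]' 6
python3 -m crank '[[[-2.85,-2,0.57,0,0,0],[-2.85,-2,0.57,0,0,0],[-2.85,-2,0.57,0,0,0],[-2.85,-2,0.57,0,0,0],[-2.85,-2,0.57,0,0,0],[-2.85,-2,0.57,0,0,0],[-2.85,-2,0.57,0,0,0]]]'
python3 -m crank '[[[0,0,0,0,0,0.118],[0,0,0,0,0,0.118],[0,0,0,0,0,0.118],[0,0,0,0,0,0.118],[0,0,0,0,0,0.118],[0,0,0,0,0,0.118],[0,0,0,0,0,0.118],[0,0,0,0,0,0.118]]]'
python3 -m crank '[[[0,0,0,0,0,0.118],[0,0,0,0,0,0.118],[0,0,0,0,0,0.118],[0,0,0,0,0,0.118],[0,0,0,0,0,0.118],[0,0,0,0,0,0.118],[0,0,0,0,0,0.118],[0,0,0,0,0,0.118]]]'
python3 -m crank '[[[0,0,0,0,0,0.118],[0,0,0,0,0,0.118],[0,0,0,0,0,0.118],[0,0,0,0,0,0.118],[0,0,0,0,0,0.118],[0,0,0,0,0,0.118],[0,0,0,0,0,0.118],[0,0,0,0,0,0.118]]]'
python3 to.py .5135 .2027 -.0995 .01 0 .004 0
```

```text
time: 0.68
tool_pos: [0.3972, 0.4087, 0.1906]
tcp_rot: [-0.642, -3.075, 0.001]
wrist_force: [0.9, 0.4, -0.5]
width: 0.701
grip_force: 0.0
time: 1.27
tool_pos: [0.524, 0.2006, 0.1508]
tcp_rot: [-0.642, -3.075, 0.0]
wrist_force: [0.0, 0.7, -0.1]
width: 0.706
grip_force: 0.0
time: 1.93
tool_pos: [0.5233, 0.202, 0.1509]
tcp_rot: [-1.977, -2.441, 0.001]
wrist_force: [-0.3, 0.7, -0.1]
width: 0.704
grip_force: 0.0
time: 2.6
tool_pos: [0.5233, 0.2021, 0.1509]
tcp_rot: [-2.871, -1.275, 0.002]
wrist_force: [-0.7, -0.3, 0.8]
width: 0.699
grip_force: 0.0
time: 3.27
tool_pos: [0.5233, 0.2021, 0.1509]
tcp_rot: [3.137, -0.17, -0.002]
wrist_force: [-0.4, -0.1, 0.0]
width: 0.709
grip_force: 0.0
shift cm [ 0.04  0.03 14.69] turn [ 0.     0.001 -0.009] n 3.5 0.1 pos [0.5233 0.2021 0.1509] q [ 0.32  0.11  1.93 -0.    1.09  2.  ]
```

```bash
python3 -m crank '[[[0.04,0.03,2.5,0,0,-0.009],[0,0,2.5,0,0,0],[0,0,2.5,0,0,0],[0,0,2.5,0,0,0],[0,0,2,0,0,0],[0,0,1.5,0,0,0],[0,0,1.1,0,0,0],[0,0,0,0,0,0]]]'
python3 -m crank '[[[0,0,0,0,0,0],[0,0,0,0,0,0],[0,0,0,0,0,0],[0,0,0,0,0,0],[0,0,0,0,0,0],[0,0,0,0,0,0]]]' 2 70
python3 -m crank '[[[0,0,-2.5,0,0,0],[0,0,-2.5,0,0,0],[0,0,-2.5,0,0,0],[0,0,-2.5,0,0,0],[0,0,0,0,0,0]]]'
python3 - <<'E'
from h import *
a=crop(read_camera("top"),160,160,90,90,4);b=crop(read_camera("side"),230,110,90,90,4)
cv2.imwrite("pics/g1.png",np.clip(np.hstack([a,b])*1.6,0,255).astype(np.uint8))
E
python3 to.py .522 -.1997 .417 .01 0 .1 .3
```

```text
time: 3.93
tool_pos: [0.5215, 0.2011, 0.0025]
tcp_rot: [3.136, -0.146, -0.008]
wrist_force: [-1.0, -0.5, 0.1]
width: 0.702
grip_force: 0.0
time: 4.43
tool_pos: [0.5245, 0.2021, 0.0061]
tcp_rot: [-3.138, 0.146, -0.002]
wrist_force: [0.4, -0.3, -0.8]
width: 0.506
grip_force: 70.7
time: 4.85
tool_pos: [0.5282, 0.2033, 0.1115]
tcp_rot: [-3.134, 0.146, -0.015]
wrist_force: [1.6, 1.2, -0.1]
width: 0.506
grip_force: 71.7
shift cm [ 4.31 39.56  0.62] turn [ 0.076  0.29  -0.506] n 9.5 4.7 pos [0.525  0.2023 0.1066] q [0.32 0.16 1.97 0.   1.01 1.99]
```

View pics/g1.png

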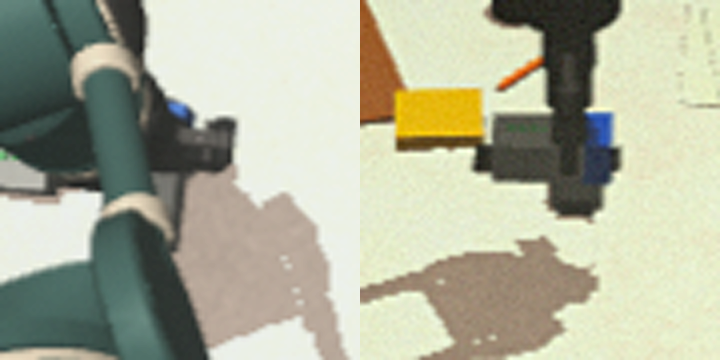

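The side view shows the pack level in the grip. Its body spans crop x 493 to 612 and y 113 to 182, and the tongue tip is at x 474. From that I'll work out where the pack sits in the hand.

```bash
cat > inhand.py <<'E'
from fit import *
st=read_state();p=st["tool_pos"];R=Ro.from_rotvec(st["tcp_rot"]);print(R.as_matrix().round(3).tolist())
c=lambda a,b:np.array([(a-360+.5)/4-.5+230,(b+.5)/4-.5+110])
# pack frame pts, rel to underside centre; pack in tool: x=tool x, y=-tool y, z=-tool z
F=Ro.from_euler('x',np.pi)
obs=[((-.045,.022,.034),c(493,113)),((.045,.022,.034),c(612,113)),((.045,-.022,0),c(612,182)),((-.045,-.022,0),c(493,180))]
def w(X,d): return p+R.apply(F.apply(np.array(X)+[d[0],0,d[1]]))
f=lambda d:np.concatenate([proj("side",w(X,d))[0]-uv for X,uv in obs])
r=least_squares(f,[0,0]);print(r.x,f(r.x).reshape(-1,2).round(1),proj("side",w((-.059,0,.007),r.x))[0],c(474,158))
E
python3 inhand.py
```

```text
[[0.996, -0.093, 0.003], [-0.093, -0.996, 0.001], [0.003, -0.001, -1.0]]
[-0.00727448 -0.00124101] [[-0.1 -0.3]
 [ 0.1 -0.3]
 [ 0.2  0.1]
 [-0.2  0.6]] [258.12226524 149.14368089] [258.125 149.125]
```

```bash
python3 -m crank '[[[0.5,4,0,0,0,-0.05],[0.7,3.9,0,0,0,-0.05],[0.9,3.8,0,0,0,-0.05],[1,3.8,0,0,0,-0.05],[1.2,3.7,0,0,0,-0.05],[1.4,3.7,0,0,0,-0.05],[1.6,3.6,0,0,0,-0.05],[1.7,3.5,0,0,0,-0.05]]]'
python3 to.py .522 -.1997 .417 .022 0 .1 .3
```

```text
time: 5.62
tool_pos: [0.634, -0.0862, 0.1023]
tcp_rot: [-3.103, -0.482, 0.008]
wrist_force: [0.4, 0.3, -2.2]
width: 0.503
grip_force: 71.9
shift cm [-11.93   7.18   0.27] turn [ 0.014  0.304 -0.108] n 3.3 2.6 pos [ 0.634  -0.0862  0.1023] q [-0.17  0.31  1.8  -0.    1.04  1.09]
```

```bash
python3 -m crank '[[[-2.98,1.8,0.07,0,0,-0.027],[-2.9,1.88,0,0,0,-0.027],[-2.9,1.9,0,0,0,-0.027],[-2.75,2,0,0,0,-0.027],[0,0,0,0,0.1,0],[0,0,0,0,0.1,0],[0,0,0,0,0.1,0],[0,0,0,0,0,0]]]'
python3 to.py .522 -.1997 .417 .022 0 .068 .3
```

```text
time: 6.28
tool_pos: [0.5477, -0.1939, 0.1]
tcp_rot: [-2.978, -0.62, -0.443]
wrist_force: [-1.4, -1.1, -3.4]
width: 0.499
grip_force: 71.9
shift cm [-1.3  -0.49  2.95] turn [-0.005  0.003 -0.008] n 0.8 0.1 pos [ 0.5477 -0.1939  0.1   ] q [-0.53  0.1   2.09  0.34  0.81  0.42]
```

```bash
python3 -m crank '[[[-0.45,-0.25,1,0,0,-0.008],[-0.45,-0.24,1,0,0,0],[-0.4,0,0.95,0,0,0],[0,0,0,0,0,0],[0,0,0,0,0,0],[0,0,0,0,0,0]]]'
python3 - <<'E'
from h import *
cv2.imwrite("pics/s2.png",read_camera("side"));cv2.imwrite("pics/t2.png",read_camera("top"))
a=crop(cv2.imread("pics/t2.png"),300,150,90,100,4);b=crop(cv2.imread("pics/s2.png"),250,200,100,100,4)
cv2.imwrite("pics/g2.png",np.clip(np.hstack([a,b])*1.7,0,255).astype(np.uint8))
E
python3 to.py .522 -.1997 .417 .022 0 .068 .3
```

```text
time: 6.78
tool_pos: [0.5487, -0.1912, 0.0725]
tcp_rot: [-2.98, -0.641, -0.45]
wrist_force: [0.1, -0.6, -2.9]
width: 0.5
grip_force: 71.9
shift cm [-0.73 -0.37  0.33] turn [ 0.001 -0.001  0.007] n 0.2 0.1 pos [ 0.5491 -0.1917  0.0733] q [-0.52  0.13  2.11  0.36  0.75  0.38]
```

View pics/g2.png

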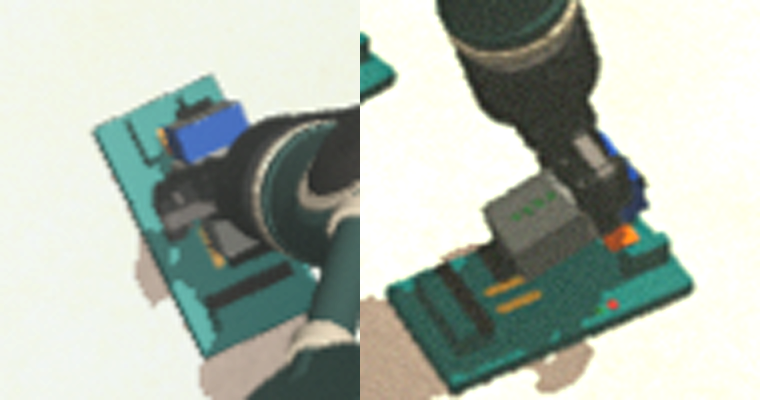

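The side view shows the tilted pack over the cradle floor. The nose face corners are at crop (485,207), (531,242) and (524,278), and the lip is at (455–490, 265–335).

```bash
cat > ih2.py <<'E'
from fit import *
st=read_state();p=st["tool_pos"];R=Ro.from_rotvec(st["tcp_rot"])
C=np.array([.522,-.1997,.417]);F=Ro.from_euler('x',np.pi)
c=lambda a,b:np.array([(a-360+.5)/4-.5+250,(b+.5)/4-.5+200])
obs=[((-.045,.022,.034),c(485,207)),((-.045,-.022,.034),c(531,242)),((-.045,-.022,0),c(524,278))]
w=lambda X,d:p+R.apply(F.apply(np.array(X)+d))
f=lambda d:np.concatenate([proj("side",w(X,d))[0]-uv for X,uv in obs])
r=least_squares(f,[0,0,0]);print("inhand",r.x.round(4),f(r.x).reshape(-1,2).round(1))
for d in(r.x,[-.0085,0,-.0035]):
  for n,X in(("corner",(-.045,0,0)),("nose",(-.059,0,.007)),("tail",(.045,0,0))):
    v=w(X,d)-[C[0],C[1],0];print(n,(Ro.from_euler('z',-C[2]).apply(v)*1000).round(1))
print("tilt",np.arccos(-R.as_matrix()[2,2]))
img=cv2.imread("pics/s2.png");o=np.clip(crop(img,250,200,100,100,4)*1.6,0,255).astype(np.uint8)
def wr(b,fn,col):
    q=((proj("side",np.array([fn(X) for X in b]))+.5-[250,200])*4-.5).astype(int)
    for i in range(4):
        for a,e in((i,(i+1)%4),(i+4,(i+1)%4+4),(i,i+4)): cv2.line(o,tuple(map(int,q[a])),tuple(map(int,q[e])),col,1)
wr(box(-.045,.045,-.022,.022,0,.034),lambda X:w(X,r.x),(0,0,255));wr(box(-.059,-.045,-.015,.015,.004,.01),lambda X:w(X,r.x),(0,0,255))
wr(box(-.088,.088,-.046,.046,0,.014),lambda X:T(C,X)[0],(255,0,255));wr(box(-.0605,-.05,-.0175,.0175,.026,.032),lambda X:T(C,X)[0],(255,0,255))
cv2.imwrite("pics/o2.png",cv2.resize(o,(600,600)))
E
python3 ih2.py
```

```text
inhand [ 0.0119  0.0804 -0.1127] [[ 0.6 -0.4]
 [-2.6  1.2]
 [ 2.1 -0.8]]
corner [ 29.1  76.3 -44.3]
nose [ 13.7  76.2 -41.8]
tail [115.1  77.  -17.7]
corner [-22.1  -4.1  54.2]
nose [-37.5  -4.2  56.7]
tail [63.9 -3.4 80.8]
tilt 0.3005347655341167
```

View pics/o2.png

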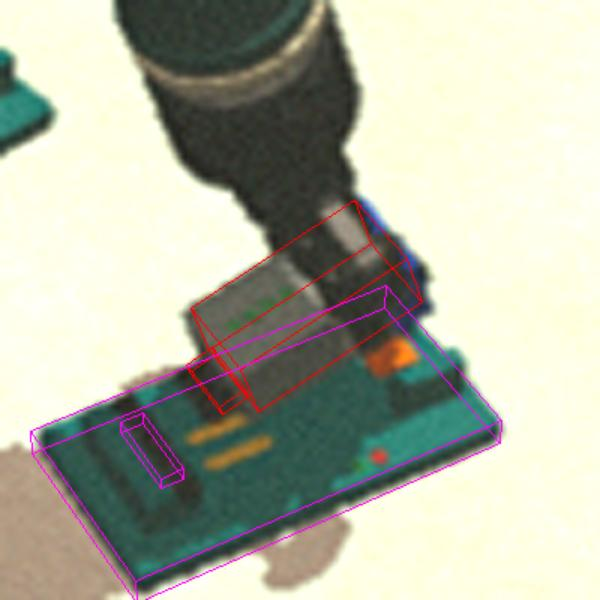

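The overlay shows I had swapped the x of the two near corners. At 6x, top-near is at (243,361), bottom-near at (257,412), top-far at (190,310) and tail-bottom-near at about (430,300). I'll refit with those.

```bash
python3 - <<'E'
s=open("ih2.py").read()
i=s.index("obs=");j=s.index("w=lambda")
s=s[:i]+"c=lambda a,b:np.array([(a+.5)/6-.5+250,(b+.5)/6-.5+200])\nobs=[((-.045,.022,.034),c(190,310)),((-.045,-.022,.034),c(243,361)),((-.045,-.022,0),c(257,412)),((.045,-.022,0),c(429,301))]\n"+s[j:]
open("ih2.py","w").write(s)
E
python3 ih2.py
```

```text
inhand [ 0.0092  0.0657 -0.0916] [[ 0.1 -0.8]
 [-0.3  1.2]
 [ 0.5 -0.2]
 [-0.4 -0.3]]
corner [ 20.5  61.7 -25. ]
nose [  5.1  61.6 -22.5]
tail [106.5  62.3   1.6]
corner [-22.1  -4.1  54.2]
nose [-37.5  -4.2  56.7]
tail [63.9 -3.4 80.8]
tilt 0.3005347655341167
```

```bash
sed -i 's/^f=lambda.*/f=lambda e:np.concatenate([proj("side",w(X,[e[0],0,e[1]]))[0]-uv for X,uv in obs])/; s/^r=least_squares(f,\[0,0,0\]);/r=least_squares(f,[0,0]);E=r.x;/; s/print("inhand",r.x.round(4),f(r.x)/print("inhand",E.round(4),f(E)/' ih2.py; sed -i 's/^for d in(r.x,/r.x=np.array([E[0],0,E[1]])\nfor d in(r.x,/' ih2.py; python3 ih2.py
```

```text
inhand [-0.0068 -0.0025] [[-1.2 -1.4]
 [-0.8  1.6]
 [ 0.3  0.9]
 [ 2.  -0.9]]
corner [-20.8  -4.1  55.7]
nose [-36.3  -4.1  58.2]
tail [65.1 -3.4 82.3]
corner [-22.1  -4.1  54.2]
nose [-37.5  -4.2  56.7]
tail [63.9 -3.4 80.8]
tilt 0.3005347655341167
```

```bash
python3 to.py .522 -.1997 .417 .0175 0 .042 .3; python3 - <<'E'
print("down mm in tool: vertical v => x -v*sin.3*?")
E
```

```text
shift cm [-1.92 -0.39  2.68] turn [ 0.001 -0.001  0.007] n 0.8 0.1 pos [ 0.5491 -0.1917  0.0733] q [-0.52  0.13  2.11  0.36  0.75  0.38]
down mm in tool: vertical v => x -v*sin.3*?
```

```bash
python3 -m crank '[[[-0.4,-0.1,0.5,0,0,0.007],[-0.4,-0.1,0.55,0,0,0],[-0.4,-0.1,0.55,0,0,0],[-0.4,-0.1,0.55,0,0,0],[-0.3,0,0.5,0,0,0],[0,0,0,0,0,0],[0,0,0,0,0,0],[0,0,0,0,0,0]]]'
python3 to.py .522 -.1997 .417 .0163 0 .0349 .3
```

```text
time: 7.55
tool_pos: [0.5363, -0.1921, 0.0413]
tcp_rot: [-2.981, -0.629, -0.449]
wrist_force: [1.1, -0.1, -2.2]
width: 0.501
grip_force: 71.8
shift cm [-0.17  0.12  0.61] turn [-0.     0.001 -0.001] n 0.2 0.0 pos [ 0.5363 -0.1921  0.0413] q [-0.54  0.16  2.15  0.39  0.69  0.34]
```

```bash
python3 -m crank '[[[-0.08,0.06,0.3,0,0,0],[-0.08,0.06,0.3,0,0,0],[0,0,0,0,0,0],[0,0,0,0,0,0]]]'
python3 to.py .522 -.1997 .417 .0073 0 .0344 .3
python3 -m crank '[[[-0.22,0,-0.07,0,0,0],[-0.22,0,-0.07,0,0,0],[-0.22,0,-0.07,0,0,0],[0,0,0,0,0,0],[0,0,0,0,0,0]]]'
python3 to.py .522 -.1997 .417 .0073 0 .0344 .3
```

```text
time: 7.88
tool_pos: [0.5381, -0.1933, 0.0362]
tcp_rot: [-2.981, -0.629, -0.452]
wrist_force: [-2.1, 0.9, 4.2]
width: 0.499
grip_force: 72.9
shift cm [-1.01 -0.07 -0.13] turn [ 0.001 -0.001 -0.001] n 0.2 0.0 pos [ 0.5381 -0.1933  0.0362] q [-0.54  0.17  2.15  0.39  0.68  0.33]
time: 8.3
tool_pos: [0.532, -0.1968, 0.0364]
tcp_rot: [-2.983, -0.629, -0.453]
wrist_force: [2.2, -0.7, 4.2]
width: 0.505
grip_force: 72.3
shift cm [-0.35 -0.14  0.1 ] turn [ 0.003 -0.001 -0.001] n 0.1 0.0 pos [ 0.532  -0.1968  0.0364] q [-0.55  0.17  2.16  0.4   0.68  0.31]
```

```bash
python3 -m crank '[[[-0.18,-0.1,-0.12,0,0,0],[-0.19,-0.03,-0.06,0,0,0],[-0.1,0,-0.03,0,0,0],[0,0,0,0,0,0],[0,0,0,0,0,0],[0,0,0,0,0,0]]]'
python3 to.py .522 -.1997 .417 .0064 0 .0364 .3
python3 - <<'E'
from h import *
cv2.imwrite("pics/s3.png",read_camera("side"));cv2.imwrite("pics/t3.png",read_camera("top"))
a=crop(cv2.imread("pics/t3.png"),315,155,75,90,5);b=crop(cv2.imread("pics/s3.png"),250,215,85,90,5)
cv2.imwrite("pics/g3.png",np.clip(np.hstack([a,b])*1.8,0,255).astype(np.uint8))
E
```

```text
time: 8.8
tool_pos: [0.5295, -0.1972, 0.0379]
tcp_rot: [-2.983, -0.627, -0.46]
wrist_force: [13.8, 5.2, -1.5]
width: 0.508
grip_force: 71.1
shift cm [-0.19 -0.07  0.1 ] turn [ 0.004 -0.005 -0.002] n 0.1 0.1 pos [ 0.5295 -0.1972  0.0379] q [-0.55  0.16  2.16  0.4   0.68  0.31]
```

View pics/g3.png

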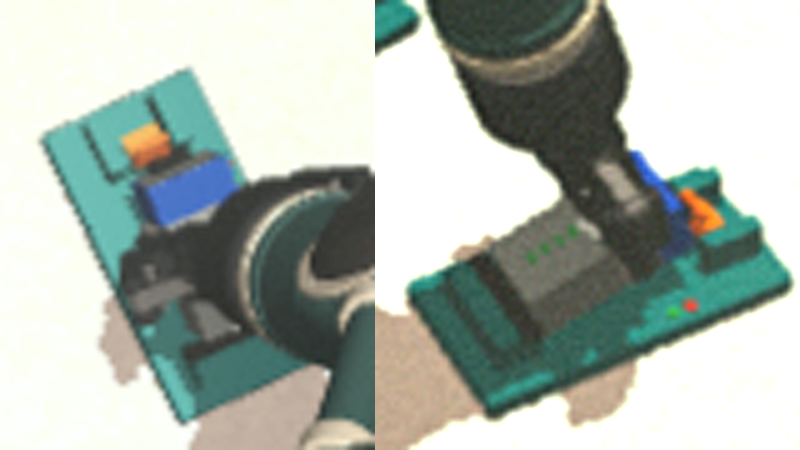

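```bash
python3 - <<'E'
from fit import *
C=[.522,-.1997,.417]
for a,b,z in((541,334,.014),(536,341,.014),(498,381,.014)):
    q=onz("side",((a-375+.5)/5-.5+250,(b+.5)/5-.5+215),z)
    print((Ro.from_euler('z',-C[2]).apply([q[0]-C[0],q[1]-C[1],0])*1000).round(1))
E
```

```text
[-42.6 -16.9   0. ]
[-47.  -19.6   0. ]
[-75.6 -32.8   0. ]
```

The nose corner is at cradle x of about -43 mm against the lip, so the tongue is hooked about 8 mm under it. Next is the swing down in steps.

```bash
python3 to.py .522 -.1997 .417 .0105 0 .0305 .2;
```

```text
shift cm [ 0.03 -0.07  0.78] turn [ 0.004 -0.105 -0.002] n 0.2 0.8 pos [ 0.5295 -0.1971  0.0379] q [-0.55  0.16  2.16  0.4   0.68  0.31]
```

```bash
python3 -m crank '[[[0.02,-0.01,0.19,0,-0.026,0],[0.02,-0.01,0.19,0,-0.026,0],[0.01,-0.01,0.2,0,-0.026,0],[0.01,0,0.2,0,-0.026,0],[0,0,0,0,0,0],[0,0,0,0,0,0]]]'
python3 to.py .522 -.1997 .417 .0115 0 .0253 .1
```

```text
time: 9.4
tool_pos: [0.5315, -0.1961, 0.0308]
tcp_rot: [-3.023, -0.638, -0.304]
wrist_force: [6.6, 2.0, 6.2]
width: 0.501
grip_force: 72.9
shift cm [ 0.03 -0.06  0.56] turn [ 0.004 -0.1   -0.001] n 0.1 0.8 pos [ 0.5315 -0.1961  0.0308] q [-0.49  0.2   2.11  0.24  0.72  0.49]
```

```bash
python3 -m crank '[[[0.02,-0.01,0.14,0,-0.025,0],[0.02,-0.01,0.14,0,-0.025,0],[0,0,0.14,0,-0.025,0],[0,0,0.14,0,-0.025,0],[0,0,0,0,0,0],[0,0,0,0,0,0]]]'
python3 to.py .522 -.1997 .417 .012 0 .020 0
python3 - <<'E'
from workcell import *
print(read_state()["torque"])
E
```

```text
time: 9.9
tool_pos: [0.532, -0.1957, 0.025]
tcp_rot: [-3.054, -0.646, -0.153]
wrist_force: [5.6, 0.5, 7.9]
width: 0.503
grip_force: 72.7
shift cm [ 0.07 -0.04  0.51] turn [ 0.004 -0.099  0.   ] n 0.1 0.8 pos [ 0.532  -0.1957  0.025 ] q [-0.44  0.24  2.06  0.1   0.78  0.64]
[-0.00628462 -0.55959758  0.20625428]
```

```bash
python3 -m crank '[[[0.02,0,0.13,0,-0.025,0],[0.02,0,0.13,0,-0.025,0],[0.01,0,0.13,0,-0.025,0],[0,0,0.13,0,-0.025,0],[0,0,0.05,0,-0.01,0],[0,0,0,0,0,0],[0,0,0,0,0,0]]]'
python3 to.py .522 -.1997 .417 .012 0 .020 0
python3 - <<'E'
from h import *
cv2.imwrite("pics/s4.png",read_camera("side"))
b=crop(cv2.imread("pics/s4.png"),250,215,90,90,6)
cv2.imwrite("pics/g4.png",np.clip(b*1.8,0,255).astype(np.uint8))
E
```

```text
time: 10.48
tool_pos: [0.532, -0.1957, 0.02]
tcp_rot: [3.068, 0.648, -0.017]
wrist_force: [0.1, -0.6, 13.7]
width: 0.502
grip_force: 73.9
shift cm [ 0.12 -0.04 -0.  ] turn [ 0.003  0.011 -0.001] n 0.0 0.1 pos [ 0.532  -0.1957  0.02  ] q [-0.39  0.29  2.01 -0.01  0.85  0.77]
```

View pics/g4.png

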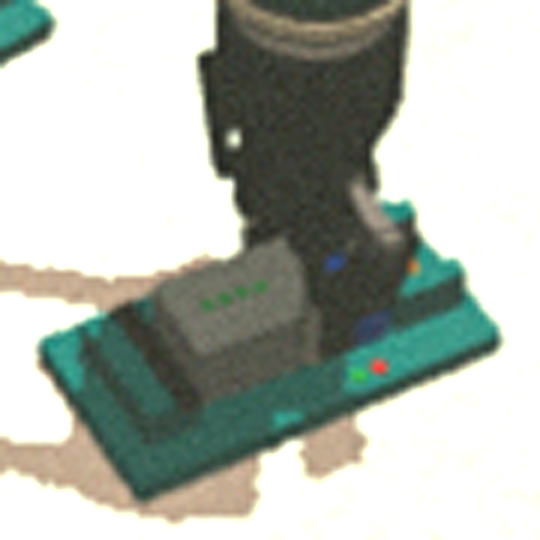

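```bash
python3 -m crank '[[[0,0,0,0,0,0],[0,0,0,0,0,0],[0,0,0,0,0,0],[0,0,0,0,0,0]]]' 6.2
python3 -m crank '[[[0,0,-1.5,0,0,0],[0,0,-2.5,0,0,0],[0,0,-2,0,0,0],[0,0,0,0,0,0],[0,0,0,0,0,0]]]'
python3 -m crank '[[[0,0,0,0,0.01,0],[0,0,0,0,0,0],[0,0,0,0,0,0],[0,0,0,0,0,0],[0,0,0,0,0,0],[0,0,0,0,0,0]]]' 0 40
python3 to.py .522 -.1997 .417 .032 0 .052 0
python3 - <<'E'
from h import *
cv2.imwrite("pics/s5.png",read_camera("side"));cv2.imwrite("pics/t5.png",read_camera("top"))
a=crop(cv2.imread("pics/t5.png"),315,155,75,90,5);b=crop(cv2.imread("pics/s5.png"),250,215,85,90,5)
cv2.imwrite("pics/g5.png",np.clip(np.hstack([a,b])*1.8,0,255).astype(np.uint8))
E
```

```text
time: 10.87
tool_pos: [0.5286, -0.1941, 0.0165]
tcp_rot: [3.072, 0.648, -0.026]
wrist_force: [0.0, -0.5, 0.4]
width: 0.722
grip_force: 0.0
time: 11.28
tool_pos: [0.5316, -0.1945, 0.0786]
tcp_rot: [3.07, 0.648, -0.019]
wrist_force: [-0.1, 0.6, -0.2]
width: 0.727
grip_force: 0.0
time: 11.78
tool_pos: [0.5308, -0.1941, 0.0773]
tcp_rot: [3.073, 0.648, -0.007]
wrist_force: [0.0, 0.3, -0.5]
width: -0.003
grip_force: 0.0
shift cm [2.18 0.15 2.52] turn [-0.     0.005 -0.001] n 0.8 0.0 pos [ 0.5308 -0.1941  0.0773] q [-0.39  0.21  1.98 -0.    0.96  0.76]
```

View pics/g5.png

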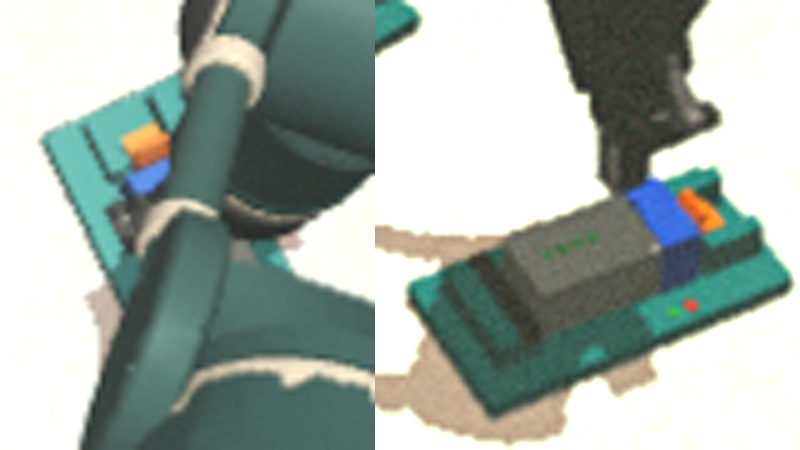

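The pack lies flat between the lip and the cheeks, its blue tail at the catch (side crop (665,215)). I'll press on the tail with shut fingers to make sure it has snapped.

```bash
python3 -m crank '[[[1.1,0.08,0,0,0.005,0],[1.05,0.07,0,0,0,0],[0,0,1.2,0,0,0],[0,0,1.1,0,0,0],[0,0,0,0,0,0],[0,0,0,0,0,0]]]'
python3 -m crank '[[[0,0,0.15,0,0,0],[0,0,0.15,0,0,0],[0,0,0,0,0,0],[0,0,0,0,0,0]]]'
python3 -m crank '[[[0,0,0.15,0,0,0],[0,0,0,0,0,0],[0,0,0,0,0,0]]]'
```

```text
time: 12.38
tool_pos: [0.5496, -0.1862, 0.0526]
tcp_rot: [-3.072, -0.648, 0.004]
wrist_force: [0.0, -0.5, 0.5]
width: 0.001
grip_force: 0.0
time: 12.72
tool_pos: [0.5514, -0.1871, 0.052]
tcp_rot: [3.074, 0.648, 0.002]
wrist_force: [-0.3, 0.4, 0.3]
width: 0.0
grip_force: 0.0
time: 12.97
tool_pos: [0.5513, -0.187, 0.0504]
tcp_rot: [3.074, 0.648, 0.002]
wrist_force: [0.2, 0.8, 0.3]
width: 0.0
grip_force: 0.0
```

```bash
python3 -m crank '[[[0,0,0.15,0,0,0],[0,0,0,0,0,0],[0,0,0,0,0,0]]]'
python3 -m crank '[[[0,0,0.15,0,0,0],[0,0,0,0,0,0],[0,0,0,0,0,0]]]'
python3 -m crank '[[[0,0,0.15,0,0,0],[0,0,0,0,0,0],[0,0,0,0,0,0]]]'
```

```text
time: 13.22
tool_pos: [0.5512, -0.1869, 0.0487]
tcp_rot: [3.074, 0.648, 0.001]
wrist_force: [-0.1, 0.1, 0.2]
width: -0.0
grip_force: 0.0
time: 13.47
tool_pos: [0.5515, -0.187, 0.048]
tcp_rot: [3.074, 0.649, 0.002]
wrist_force: [-1.3, 0.9, 4.9]
width: 0.0
grip_force: 2.6
time: 13.72
tool_pos: [0.5516, -0.1871, 0.048]
tcp_rot: [3.074, 0.648, 0.002]
wrist_force: [-5.5, 1.7, 13.5]
width: 0.001
grip_force: 7.1
```

```bash
python3 -m crank '[[[0,0,0.15,0,0,0],[0,0,0.1,0,0,0],[0,0,0,0,0,0],[0,0,0,0,0,0]]]'
python3 -m crank '[[[0,0,-1,0,0,0],[0,0,-2.5,0,0,0],[0,0,-3,0,0,0],[0,0,-3,0,0,0],[0,0,-3,0,0,0],[-3,0,-1,0,0,0],[-3,0,0,0,0,0],[-3,0,0,0,0,0]]]'
python3 -m crank '[[[0,4,0,0,0,0],[0,4,0,0,0,0],[0,4,0,0,0,0],[0,4,0,0,0,0],[0,0,0,0,0,0],[0,0,0,0,0,0]]]'
python3 - <<'E'
from h import *
cv2.imwrite("pics/s6.png",read_camera("side"));cv2.imwrite("pics/t6.png",read_camera("top"))
a=crop(cv2.imread("pics/t6.png"),315,155,75,90,5);b=crop(cv2.imread("pics/s6.png"),250,215,85,90,5)
cv2.imwrite("pics/g6.png",np.clip(np.hstack([a,b])*1.8,0,255).astype(np.uint8))
E
```

```text
time: 14.05
tool_pos: [0.5518, -0.1871, 0.0479]
tcp_rot: [3.074, 0.649, 0.002]
wrist_force: [-11.2, 4.8, 28.4]
width: 0.0
grip_force: 14.3
time: 14.72
tool_pos: [0.4692, -0.2239, 0.1798]
tcp_rot: [3.071, 0.65, 0.006]
wrist_force: [0.0, -0.1, 0.2]
width: -0.002
grip_force: 0.0
time: 15.22
tool_pos: [0.5336, -0.3715, 0.1771]
tcp_rot: [-3.074, -0.645, -0.001]
wrist_force: [-1.1, 0.6, -0.2]
width: -0.002
grip_force: 0.0
```

View pics/g6.png

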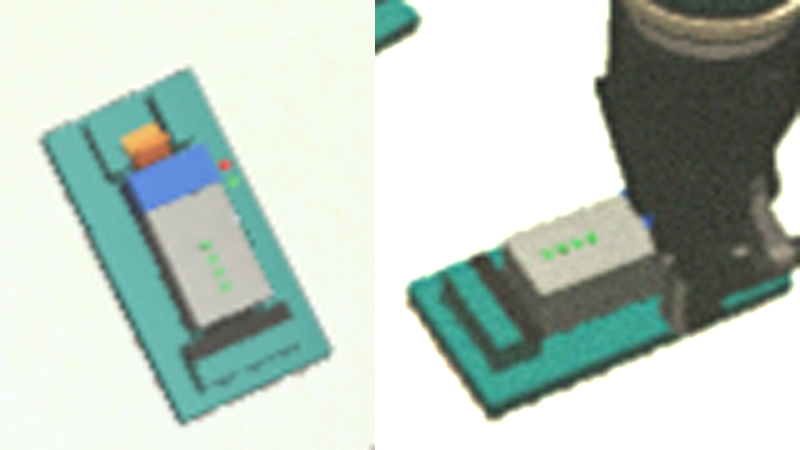

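The top view shows the pack flat against the lip and aligned with the cradle. The orange catch, at (145,140), has its back edge where it was before contact, so it is closed. The arm is clear, so I'm handing in.

```bash
python3 -c "
from workcell import *
print(finish_job())"
```

```text
the job is handed in; nothing more can be done
None
```

The battery pack is hooked under the lip, pressed flat and released in the far cradle with the catch looking closed in the last top view, and the job is handed in at about 15 s; the hand-in returned no verdict.

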